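Clamp the vial rack on the shaker

TASK

Gently push the black vial rack along its guides on the shaker until it is fully home against the end stop, then turn the knurled thumbscrew on the bridge above it clockwise until its foot seats on the rack and the resistance clearly rises. Stop there, finger-tight: do not overtighten it, let go of it, and leave the other things where they are.

Things in the scene. Friction and masses are not known exactly. Their poses are not given: they have to be found in the camera images.
- shaker: bench shaker, fixed, white, 300 x 210 mm, deck 70 mm above the table. Origin on the table below the thumbscrew's axis; +x along the guides from the open end (robot's side) to the stop. Rails along x 18 mm high, inner faces at y = +-49.5 mm; end stop 26 mm high, face at x = +65 mm. Over them at x = 0 a steel bridge holds the thumbscrew: beam along y, 30 mm wide, top 141 to 147 mm above the table, posts at y = +-70 mm
- rack: loose black vial rack, block 150 (x) x 96 (y) x 34 mm high, 0.28 to 0.56 kg, on the deck between the rails, 20 to 50 mm short of the stop; axes parallel to the shaker's. Origin: centre of its underside, at x = -10 mm in the shaker's frame when fully home. Vials rise 14 mm above it along both sides; a bare 30 mm lane runs along the middle. Its flat near end (-x) is open for pushing; sliding takes 1 to 5 N
- screw_head (a point): nominal centre of the thumbscrew's knurled steel head, the point to grip: a fixed point on the screw's upright axis, 181 mm above the table. The bridge is height-adjustable: at the start the true centre is up to 3.5 mm higher or lower, not measured. Head 36 mm in diameter, 26 mm high, 24 mm above the beam (16 above its nut) at the start. Clockwise from above moves screw and head down 2.5 mm per radian
- foot_spot (a point): point on the screw's axis, 104 mm above the table, at the height of the rack's top. The screw's springy 26 mm foot hangs 2.5 to 9 mm above it. Turning free takes a steady 0.15 to 0.26 N m; once the foot is on the rack, resistance rises about 0.25 N m per radian. Seated: 0.1 to 0.15 above free; overtightened: over 0.22 above. Let go, the sprung head turns back some 0.15 rad; the screw stays
- vial: bystander: single small vial, 12 mm diameter, 31 mm high, standing on the shaker's deck outside the left rail
- amber_bottle: bystander: amber bottle, 64 mm diameter, 130 mm high, standing on the table left of the shaker
- beaker: bystander: beaker, 68 mm diameter, 85 mm high, on the table left of the shaker
- vial_box: bystander: white open vial box 130 x 100 x 40 mm on the table right of the shaker
- spare_screw: bystander: spare thumbscrew, head 36 mm diameter, standing head down on the table right of the shaker, 61 mm high
- spatula: bystander: lab spatula 170 mm long lying on the table right of the shaker
Things that resemble listed ones, but are neither listed nor needed, are in the scene too. Leave any green or yellow look-alike of the rack alone.

How it is judged:
By the outcome, as a careful person would: the job done as asked, in the order asked, and still so for the second after the job is handed in, with the robot touching nothing.
It also fails if it takes over 72 s, if anything falls off the work surface, if the arm or the gripper's body presses on something with over 40 N, if the wrist force passes 120 N, or if a joint passes its speed limit or range.

ROBOT

A 6-joint arm with a two-finger parallel gripper is mounted at the origin on the work surface. World frame = base frame: x ahead of the robot, y to its left, z up, the work surface at z = 0. Lengths are in mm, angles in rad, forces in N, time in s.
With the tool pointing down it reaches from about 425 to 950 mm from the base axis. Payload 14.7 kg.
Tool frame: the origin (TCP) lies midway between the tips of the shut fingers; the grasp point (between the pads) lies 19 mm behind it; y points along the fingers, z is the direction in which the jaws open and shut, and the axes are right-handed (so a half turn about y gives the same grasp; the last joint's range is limited). The gripper opens to 85 mm and grips with 20 to 120 N. Pads are 22 mm wide; open, the fingers measure 114 mm over their backs; the gripper's body (76 mm by 85 mm) begins 54 mm behind the grasp point. The pads swing forward as they close: fully open they stand 13 mm farther back than shut.
Start: joints at [-1.212, 0.48, 1.596, -0, 1.065, -0.047], TCP at [256.605, -597.199, 231.297] pointing down, gripper open.
Joint ranges: [-2.75, 2.75], [-0.82, 2.05], [0.23, 2.67], [-1.56, 4.7], [0.09, 2.69], [-2.92, 2.92]. Speed limits (rad/s): [1.89, 1.89, 2.39, 3.01, 3.01, 3.01].

INTERFACE

Orientations are given as [roll, pitch, yaw] about the fixed x, y, z axes, in that order (R = Rz(yaw) Ry(pitch) Rx(roll)).
In Python, from plant import bot gives the robot as it stands.
- The arm moves only by the tool carry_out, never from a script. Its argument "series" is a list of rows, each a list of 3 entries, a list of its own where there are three numbers: the shift along the world's x, y, z in mm, then the turn about the world's z in rad, then the closure, from 0 (fully open) to 1 (shut). A call has 1 to 8 rows; each row shifts and turns the commanded pose from where the row before left it; what a row does not reach is not made up. A row lasts 1/8 s, in which the tool goes at most 62.5 mm and 10.7 degrees, less where a joint would pass 70% of its speed; a pose out of reach is approached as far as the arm can. A call is refused whole if a number of a shift passes 62.5 or a number of a turn 0.188, either way. A call with a gripper value outside its range is refused whole. The fingers move at their own pace and stop on an object; the grip force is fixed at half the most. Time passes only in rows, so rows that do not move let the fingers close. It gives the time, the measured TCP pose, the force and the opening at its end, in the units of the state.
- bot.read_state(): the state, without advancing time (a new reading comes with each control period).
- bot.capture(name): name is "scene" or "top" or "wrist"; returns a dict with "img" (480x640x3 uint8, red, green, blue), "fx", "fy", "cx", "cy" (pixels), "world_from_camera" (4x4, takes a point from camera to world coordinates). Camera axes: x right, y up, looking along -z (the intrinsics and any distortion apply to the point x, -y, -z); pixel columns grow to the right and rows downward; lengths in mm; the calibration is good to about 2 mm. A picture is of the moment at which its call begins. There is no depth.
- bot.close_job(): hands the job in, once; it reports no verdict.
The state is a dict: "time": time; "qpos": joint angles; "qvel": joint speeds; "effort": joint torques, N m; "position": TCP position; "eef_rot": TCP orientation; "contact_force": force on the tool from outside, world axes, zero at the start; "moment": the same for the moment, N m; "opening": opening from 0.0 (shut) to 1.0 (fully open).
Only numpy, scipy, OpenCV 4.12 (cv2) and the standard library are available. Lean on these libraries where they do the work, as an engineer would, in place of code of your own. Each camera call takes 0.05 s, during which the arm holds its last target.

## Working session

There is one attempt and no reset: what is moved stays moved. The work goes in short steps, Python scripts to look and compute and a tool call to move; the robot and the scene stay as the last step left them, time stands still between calls to the robot, and variables do not carry over. Pictures are saved under pics/ and viewed, and the job is handed in when it is done.

Besides the shell and the picture viewer there is one more tool, called in YAML: its name, and indented under it one key for each argument. carry_out: Moves the arm, as the interface text tells. Its arguments: {"type":"object","properties":{"series":{"type":"array"}},"required":["series"]}

```bash
ls; mkdir -p pics
python3 - <<'E'
from plant import bot
import cv2
s=bot.read_state(); print(s)
for n in("scene","top","wrist"):
    c=bot.capture(n); cv2.imwrite(f"pics/{n}0.png",c["img"][:,:,::-1]); print(n,c["fx"],c["fy"],c["cx"],c["cy"],c["world_from_camera"].round(3).tolist() if hasattr(c["world_from_camera"],'round') else c["world_from_camera"],[k for k in c])
E
```

```text
pics
{'time': 0.0, 'qpos': array([-1.21158670e+00,  4.80812726e-01,  1.59689121e+00, -3.69216429e-05,
        1.06513714e+00, -4.65852223e-02]), 'qvel': array([ 0.00077069,  0.00184586, -0.00087069, -0.00053347, -0.0004997 ,
       -0.00095937]), 'effort': array([ 3.24212342e-04, -9.50667715e+01, -4.30187309e+01, -9.34484524e-05,
        1.22345123e-02, -6.59436751e-05]), 'position': array([ 256.4501598 , -596.79568394,  230.67835034]), 'eef_rot': array([-1.57204489e+00,  2.58929520e-05, -2.73577991e+00]), 'contact_force': array([ 0.08942452, -0.80923469,  0.08841011]), 'moment': array([-0.00388845, -0.0548915 , -0.01987999]), 'opening': 1.0023188799425857}
scene 445.89184881384637 445.89184881384637 316.76381434950844 243.63721306923446 [[-0.065, -0.557, 0.828, 1217.453], [0.998, -0.038, 0.053, 60.584], [0.002, 0.83, 0.558, 571.981], [0.0, 0.0, 0.0, 1.0]] ['img', 'fx', 'fy', 'cx', 'cy', 'world_from_camera']
top 515.9220291894105 515.9220291894105 323.0420274750092 238.19318039990105 [[0.017, 0.999, -0.038, 478.431], [-1.0, 0.017, 0.009, 45.212], [0.009, 0.038, 0.999, 1207.379], [0.0, 0.0, 0.0, 1.0]] ['img', 'fx', 'fy', 'cx', 'cy', 'world_from_camera']
wrist 391.78257203938784 391.78257203938784 322.94345254285884 236.32925420728233 [[0.396, 0.876, 0.275, 325.823], [-0.918, 0.378, 0.117, -566.974], [-0.001, -0.299, 0.954, 374.1], [0.0, 0.0, 0.0, 1.0]] ['img', 'fx', 'fy', 'cx', 'cy', 'world_from_camera']
```

View pics/scene0.png

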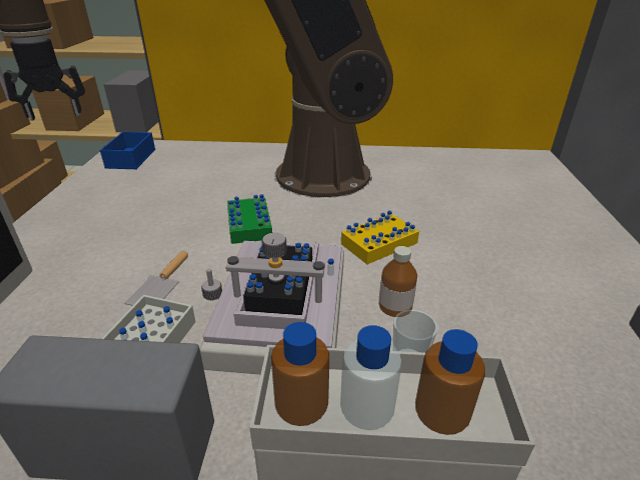

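View pics/top0.png

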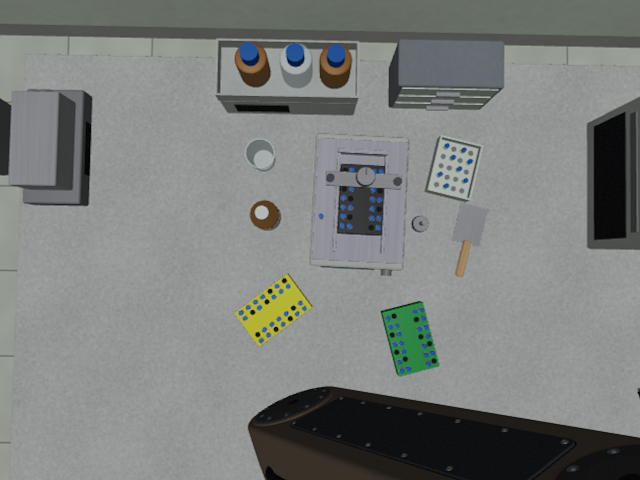

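View pics/wrist0.png

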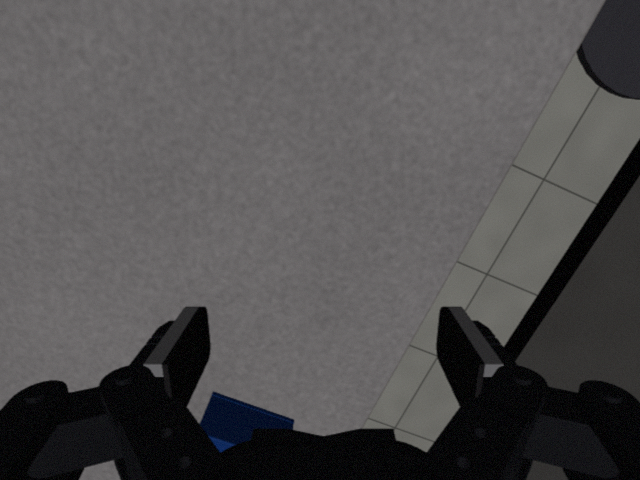

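Top view: the black rack is at (360,200) with the thumbscrew head at (366,176). Look-alikes: green rack (410,338), yellow rack (273,310) and spare screw (420,223). I choose the black rack on the white shaker and the head on the bridge, and check them in a crop.

```bash
cat > h.py <<'E'
import numpy as np,cv2
from plant import bot
def proj(c,P):
    T=np.linalg.inv(np.array(c["world_from_camera"]));p=np.atleast_2d(P)@T[:3,:3].T+T[:3,3]
    return np.c_[c["cx"]+c["fx"]*p[:,0]/-p[:,2], c["cy"]-c["fy"]*p[:,1]/-p[:,2]]
def ray(c,u,v):
    T=np.array(c["world_from_camera"]);d=T[:3,:3]@np.array([(u-c["cx"])/c["fx"],-(v-c["cy"])/c["fy"],-1]);return T[:3,3],d
def plane(c,u,v,z):
    o,d=ray(c,u,v);return o+d*(z-o[2])/d[2]
E
python3 - <<'E'
from h import *
for n,(a,b,w,h,k) in dict(top=(300,125,120,150,4),scene=(200,220,160,150,4)).items():
    c=bot.capture(n); im=c["img"][b:b+h,a:a+w,::-1]
    cv2.imwrite(f"pics/{n}1.png",cv2.resize(im,None,fx=k,fy=k,interpolation=cv2.INTER_CUBIC))
E
```

```text
(no output)
```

View pics/top1.png

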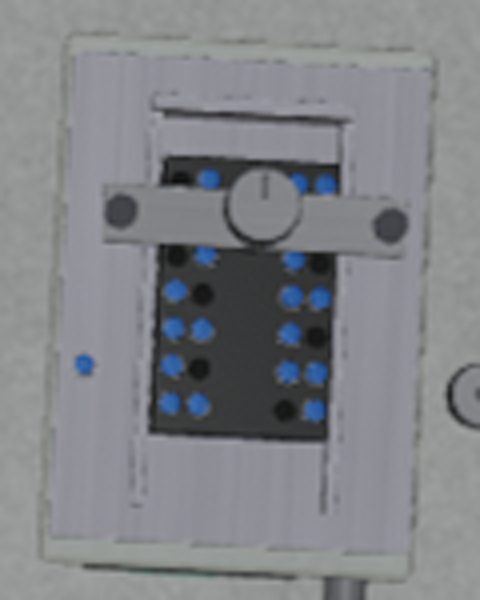

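View pics/scene1.png

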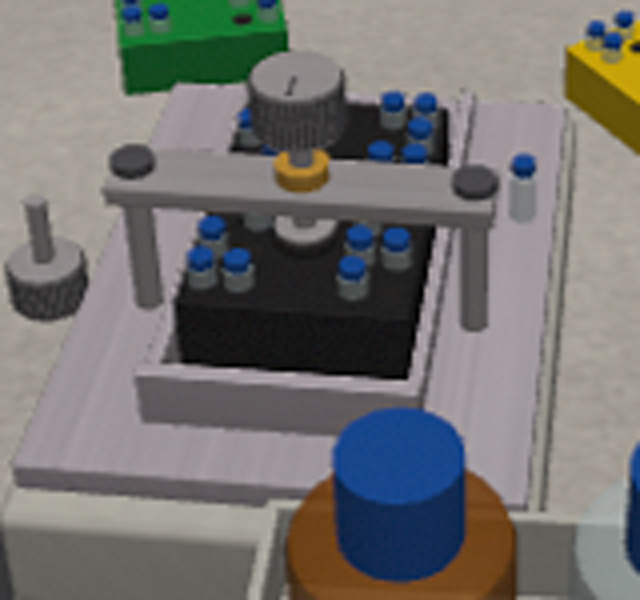

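Run:
```python
from h import *
t=bot.capture("top"); s=bot.capture("scene")
T=lambda x,y,z:plane(t,(x+.5)/4-.5+300,(y+.5)/4-.5+125,z)
S=lambda x,y,z:plane(s,(x+.5)/4-.5+200,(y+.5)/4-.5+220,z)
L,R=T(121,211,150),T(391,226,150);d=R-L;print("caps",L,R,np.linalg.norm(d),"yaw",np.arctan2(d[0],-d[1]))
L2,R2=S(133,158,150),S(474,180,150);d=R2-L2;print("capsS",L2,R2,"yaw",np.arctan2(-d[0],d[1]),(L2+R2)/2,(L+R)/2)
print("head top",T(263,203,194),S(298,77,194))
print("head tri")
for a,b,z in[((150,433),(326,440),104),((164,157),(338,165),104)]:
    p,q=T(*a,z),T(*b,z);print("rack",p,q,(p+q)/2,np.linalg.norm(p-q),np.arctan2((q-p)[0],-(q-p)[1]))
print("rack far scene",S(180,302,104),S(410,318,104))
# rack edge along x
for a,b,z in [((150,433),(164,157),104),((326,440),(338,165),104),((66,36),(40,558),70),((436,54),(408,578),70)]:
    p,q=T(*a,z),T(*b,z);e=q-p;print("edge",np.linalg.norm(e),np.arctan2(e[1],e[0]))
print("deck ends",(T(66,36,70)+T(436,54,70))/2,(T(40,558,70)+T(408,578,70))/2)
print("stop", T(155,95,96),T(350,120,96))
```

```text
caps [644.13607325  24.19545392 150.        ] [ 638.95358157 -115.14528779  150.        ] 139.43708445643608 yaw -0.03717580315288614
capsS [ 645.45034204 -111.02941237  150.        ] [650.9149916  26.8946452 150.       ] yaw -0.03960000069390921 [648.18266682 -42.06738358 150.        ] [641.54482741 -45.47491693 150.        ]
head top [642.51871182 -45.02113473 194.        ] [648.24868382 -41.44071483 194.        ]
head tri
rack [532.17286353   5.76375117 104.        ] [530.07937926 -88.60474408 104.        ] [531.12612139 -41.42049645 104.        ] 94.39171346626483 -0.02218050568520512
rack [6.80982958e+02 6.26962911e-01 1.04000000e+02] [678.41570285 -93.15915837 104.        ] [679.6993306  -46.26609773 104.        ] 93.82125210037978 -0.027366677732763866
rack far scene [678.89524392 -89.2705     104.        ] [682.32597405   3.6116301  104.        ]
edge 148.8987270353287 -0.03450538382546207
edge 148.4062248937649 -0.030693655168968086
edge 290.0961522112032 3.1099154753781337
edge 291.6547783010394 3.0994735289086703
deck ends [750.7965093 -48.2115888  70.       ] [460.12314303 -37.47733732  70.        ]
stop [716.20835338   5.72595488  96.        ] [ 704.56431783 -100.3715153    96.        ]
```

The crop confirms the black rack between the rails and the screw head on the bridge. Yaw is about -0.037, the axis is near (645,-43), and the rack is roughly 30 mm short of the stop. Next I move above the near side with the gripper shut and take a wrist view.

carry_out:
  series:
    - [[16,35,0],0.169,1]
    - [[16,35,0],0.169,1]
    - [[16,35,0],0.169,1]
    - [[16,35,0],0.169,1]
    - [[16,35,0],0.169,1]
    - [[16,35,0],0.169,1]
    - [[16,35,0],0.169,1]
    - [[16,35,0],0.169,1]

```text
time: 1.35
position: [385.0, -316.1, 231.4]
eef_rot: [-1.571, -0.0, -1.378]
contact_force: [1.5, 0.8, -0.3]
opening: 0.002
```

carry_out:
  series:
    - [[16,35,0],0.169,1]
    - [[16,35,0],0.169,1]
    - [[16,35,0],0.169,1]
    - [[16,35,0],0.169,1]
    - [[16,35,0],0.169,1]
    - [[16,35,0],0.169,1]
    - [[16,35,0],0.169,1]
    - [[16,35,0],0.169,1]

```text
time: 2.35
position: [513.1, -36.0, 231.4]
eef_rot: [-1.571, -0.0, -0.026]
contact_force: [0.3, -0.6, -0.5]
opening: 0.002
```

Run:
```python
from h import *
for n in ("wrist","top"):
    c=bot.capture(n); cv2.imwrite(f"pics/{n}2.png",c["img"][:,:,::-1])
s=bot.read_state();print({k:np.round(s[k],3) for k in s})
```

```text
{'time': np.float64(2.45), 'qpos': array([-1.260e-01,  2.920e-01,  1.903e+00,  1.000e-03,  9.460e-01,
       -1.673e+00]), 'qvel': array([-0.052, -0.012,  0.026, -0.019,  0.002,  0.082]), 'effort': array([  3.055, -71.31 , -40.002,   0.382,   0.074,  -1.921]), 'position': array([513.868, -34.532, 231.385]), 'eef_rot': array([-1.57e+00, -1.00e-03, -2.40e-02]), 'contact_force': array([ 0.458, -0.265,  0.668]), 'moment': array([ 0.015, -0.038,  0.03 ]), 'opening': np.float64(0.002)}
```

View pics/wrist2.png

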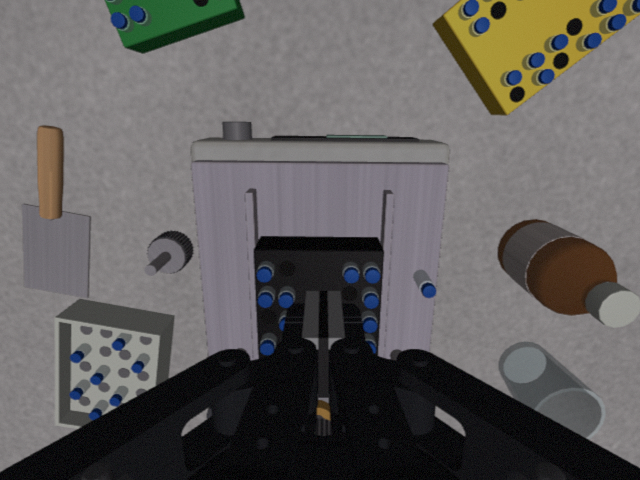

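Wrist view: image up is the robot side. The rack's near face spans columns 255-382 at rows 238-252, the rails are at columns 252 and 388, and the brass nut is at (323,412). The fingers line up with the lane.

Run:
```python
from h import *
c=bot.capture("wrist");im=c["img"][:,:,::-1]
cr=im[130:370,190:450];cv2.imwrite("pics/w3.png",cv2.resize(cr,None,fx=3,fy=2.5,interpolation=cv2.INTER_CUBIC))
print(np.round(c["world_from_camera"],3).tolist())
g=im.max(2).astype(int)
for u in(275,300,320,340,365): print(u,g[225:262,u].tolist())
```

```text
[[0.023, -0.954, -0.3, 436.499], [1.0, 0.022, 0.006, -32.87], [0.001, -0.3, 0.954, 374.688], [0.0, 0.0, 0.0, 1.0]]
275 [132, 134, 135, 134, 134, 133, 134, 136, 138, 124, 49, 15, 9, 6, 13, 10, 9, 10, 5, 7, 6, 15, 10, 21, 18, 27, 29, 28, 29, 25, 24, 21, 29, 28, 26, 31, 30]
300 [130, 132, 132, 131, 133, 132, 131, 132, 134, 123, 67, 18, 13, 13, 8, 8, 9, 2, 0, 11, 11, 6, 13, 8, 23, 26, 34, 26, 32, 28, 32, 29, 35, 34, 28, 32, 31]
320 [136, 135, 136, 134, 135, 134, 132, 134, 132, 131, 96, 27, 0, 10, 0, 8, 0, 9, 2, 6, 12, 9, 11, 9, 15, 28, 34, 32, 30, 30, 35, 33, 29, 34, 31, 28, 33]
340 [131, 127, 128, 129, 127, 129, 131, 129, 130, 132, 119, 36, 0, 2, 17, 6, 5, 15, 0, 11, 13, 21, 0, 8, 15, 29, 35, 34, 30, 34, 34, 26, 32, 34, 29, 30, 31]
365 [134, 134, 135, 131, 135, 135, 134, 129, 131, 131, 125, 46, 17, 12, 9, 12, 1, 10, 6, 3, 6, 14, 8, 9, 15, 24, 30, 32, 35, 33, 37, 34, 37, 35, 33, 32, 43]
```

View pics/w3.png

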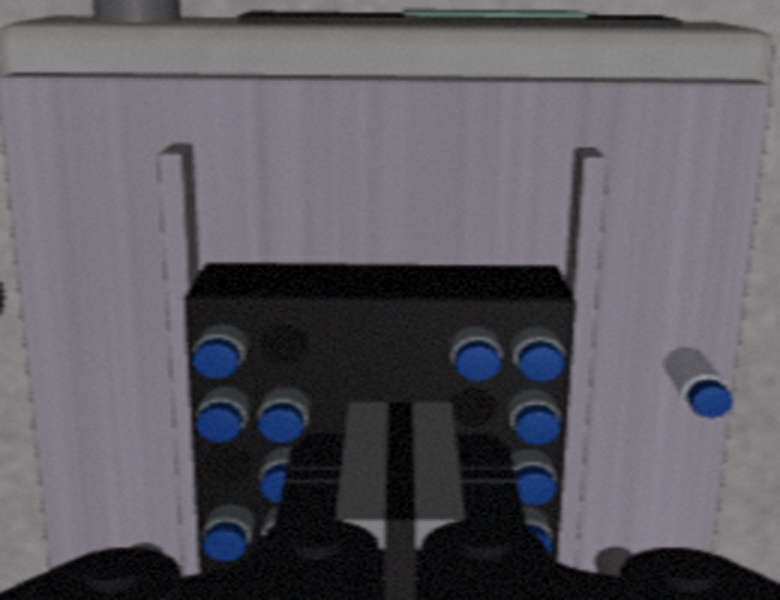

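Run:
```python
from h import *
c=bot.capture("wrist")
f=lambda x,y,z:plane(c,(x+.5)/3-.5+190,(y+.5)/2.5-.5+130,z)
a=f(190,297,104);b=f(572,300,104);print("top edge",a,b,(a+b)/2,np.linalg.norm(a-b),np.arctan2(-(b-a)[0],(b-a)[1]))
a=f(206,265,70);b=f(558,269,70);print("bot edge",a,b,(a+b)/2)
a,b=f(192,145,88),f(575,150,88);print("rail inner",a,b,(a+b)/2,np.linalg.norm(a-b))
for p,q in(((192,145),(197,540)),((575,150),(563,520))):
    a,b=f(*p,88),f(*q,88);print(np.arctan2((b-a)[1],(b-a)[0]))
```

```text
top edge [528.50242234 -87.40349305 104.        ] [532.01558668   5.65435683 104.        ] [530.25900451 -40.87456811 104.        ] 93.12414159073975 -0.03773455675461231
bot edge [529.25708883 -88.90861614  70.        ] [533.27590904   6.62834859  70.        ] [531.26649894 -41.14013378  70.        ]
rail inner [486.60396214 -86.23574956  88.        ] [490.70755633   7.96584518  88.        ] [488.65575923 -39.13495219  88.        ] 94.2909324172422
-0.0700781576012128
-0.00985969631473237
```

carry_out:
  series:
    - [[-7,-2,-25],-0.01,1]
    - [[-7,-1,-30],0,1]
    - [[0,0,-30],0,1]
    - [[0,0,-30],0,1]
    - [[0,0,-20],0,1]
    - [[0,0,-11],0,1]
    - [[0,0,0],0,1]
    - [[0,0,0],0,1]

```text
time: 3.55
position: [499.0, -40.5, 86.0]
eef_rot: [-1.571, -0.001, -0.042]
contact_force: [-0.4, -0.4, 0.1]
opening: -0.001
```

Run:
```python
from h import *
s=bot.read_state();print({k:np.round(s[k],3) for k in s})
c=bot.capture("wrist"); cv2.imwrite(f"pics/w4.png",c["img"][:,:,::-1])
```

```text
{'time': np.float64(3.55), 'qpos': array([-0.142,  0.486,  2.065, -0.   ,  0.589, -1.67 ]), 'qvel': array([ 0.004, -0.005, -0.001,  0.001, -0.   , -0.001]), 'effort': array([-2.0300e-01, -7.6837e+01, -2.5003e+01, -8.0000e-03, -4.0000e-03,
        1.1000e-02]), 'position': array([499.017, -40.495,  86.002]), 'eef_rot': array([-1.571e+00, -1.000e-03, -4.200e-02]), 'contact_force': array([-0.435, -0.373,  0.094]), 'moment': array([ 0.043, -0.037,  0.003]), 'opening': np.float64(-0.001)}
```

View pics/w4.png

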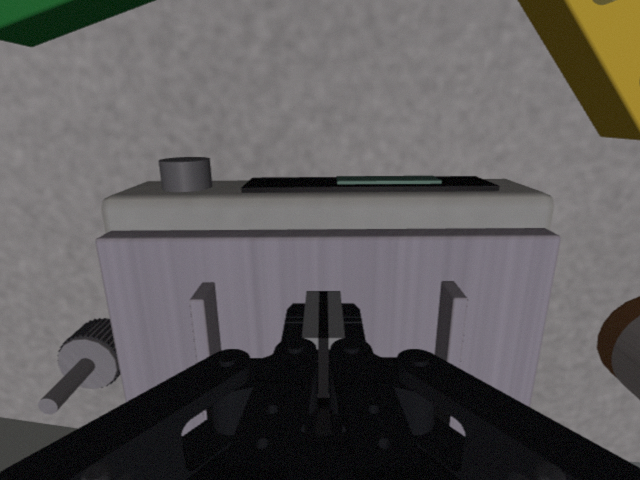

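Fingers are down on the lane's midline, clear of both rails. Starting the guarded push.

carry_out:
  series:
    - [[4,-0.2,0],0,1]
    - [[4,-0.1,0],0,1]
    - [[4,-0.2,0],0,1]
    - [[2,-0.1,0],0,1]
    - [[2,0,0],0,1]
    - [[2,-0.1,0],0,1]
    - [[2,-0.1,0],0,1]
    - [[2,0,0],0,1]

```text
time: 4.6
position: [520.6, -41.0, 85.3]
eef_rot: [-1.571, 0.0, -0.042]
contact_force: [-1.6, 0.3, 1.6]
opening: 0.001
```

carry_out:
  series:
    - [[2,-0.1,0],0,1]
    - [[2,-0.1,0],0,1]
    - [[2,0,0],0,1]
    - [[2,-0.1,0],0,1]
    - [[2,-0.1,0],0,1]
    - [[2,0,0],0,1]

```text
time: 5.35
position: [532.8, -41.4, 85.3]
eef_rot: [-1.571, -0.0, -0.042]
contact_force: [-0.5, -0.3, -1.2]
opening: 0.001
```

carry_out:
  series:
    - [[1.5,-0.1,0],0,1]
    - [[1.5,0,0],0,1]
    - [[1.5,-0.1,0],0,1]
    - [[1.5,0,0],0,1]
    - [[1.5,-0.1,0],0,1]
    - [[1.5,0,0],0,1]

```text
time: 6.1
position: [541.7, -41.7, 85.3]
eef_rot: [-1.571, 0.0, -0.042]
contact_force: [-0.9, 0.5, -0.1]
opening: 0.003
```

Run:
```python
from h import *
s=bot.read_state();print({k:np.round(s[k],3) for k in ("position","contact_force","moment")})
c=bot.capture("top"); cv2.imwrite(f"pics/t5.png",cv2.resize(c["img"][125:275,300:420,::-1],None,fx=4,fy=4,interpolation=cv2.INTER_CUBIC))
```

```text
{'position': array([541.674, -41.704,  85.281]), 'contact_force': array([-0.916,  0.505, -0.15 ]), 'moment': array([ 0.001,  0.209, -0.004])}
```

View pics/t5.png

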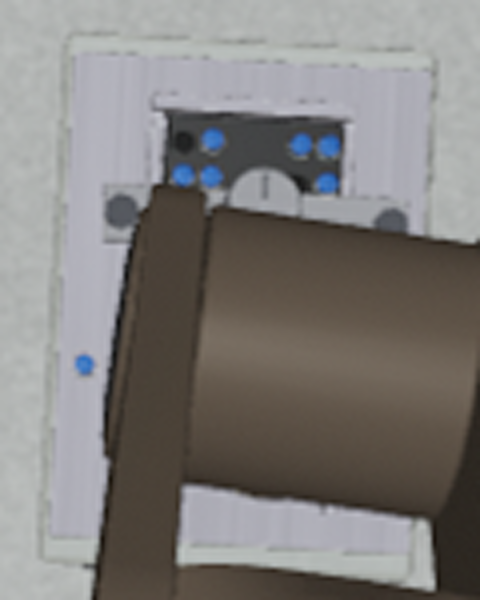

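The rack's far edge has moved 44 px in the crop, about 24 mm, and is close to the stop wall. I continue in 1 mm steps.

carry_out:
  series:
    - [[1,-0.1,0],0,1]
    - [[1,0,0],0,1]
    - [[1,0,0],0,1]

```text
time: 6.52
position: [544.6, -41.8, 85.3]
eef_rot: [-1.571, 0.0, -0.042]
contact_force: [-2.3, 0.4, 1.9]
opening: 0.001
```

carry_out:
  series:
    - [[1,-0.1,0],0,1]
    - [[1,0,0],0,1]

```text
time: 6.78
position: [546.2, -41.9, 85.3]
eef_rot: [-1.571, 0.001, -0.042]
contact_force: [-6.6, -0.4, 3.6]
opening: -0.002
```

carry_out:
  series:
    - [[1,0,0],0,1]

```text
time: 6.9
position: [546.3, -41.8, 85.1]
eef_rot: [-1.571, 0.003, -0.042]
contact_force: [-12.0, -0.8, 6.7]
opening: 0.001
```

Force jumped to 12 N and the position stalled at 546.3, against an expected home of about 547. I back off and check.

carry_out:
  series:
    - [[-3,0.1,0],0,1]
    - [[-12,0.4,0],0,1]
    - [[-15,0.5,0],0,1]
    - [[0,0,40],0,1]
    - [[0,0,50],0,1]
    - [[0,0,55],0.0,1]
    - [[-25,0,20],0,1]
    - [[-25,0,0],0,1]

```text
time: 7.9
position: [467.0, -40.9, 251.8]
eef_rot: [-1.571, -0.003, -0.042]
contact_force: [-0.3, 0.4, -0.4]
opening: 0.002
```

Run:
```python
from h import *
s=bot.read_state();print({k:np.round(s[k],3) for k in ("qpos","position","contact_force","moment")})
c=bot.capture("top"); a=cv2.resize(c["img"][125:275,300:420,::-1],None,fx=3,fy=4,interpolation=cv2.INTER_CUBIC)
d=bot.capture("scene"); b=cv2.resize(d["img"][220:370,200:310,::-1],None,fx=4,fy=4,interpolation=cv2.INTER_CUBIC)
cv2.imwrite("pics/t6.png",np.hstack([a,b]))
```

```text
{'qpos': array([-0.152,  0.2  ,  1.974, -0.   ,  0.965, -1.681]), 'position': array([467.002, -40.934, 251.814]), 'contact_force': array([-0.307,  0.364, -0.379]), 'moment': array([ 0.017,  0.019, -0.05 ])}
```

View pics/t6.png

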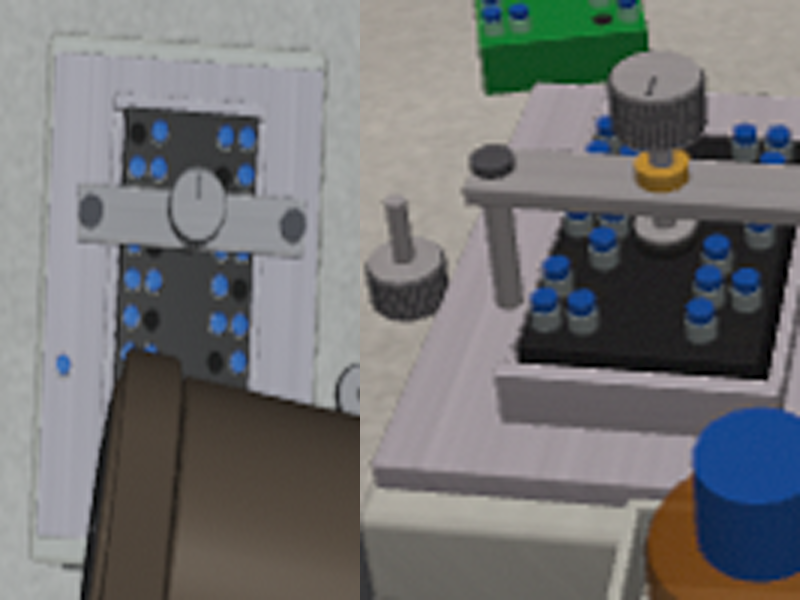

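The rack is flush against the stop in both views (far edge at the wall, no gap). Next I hover over the head with the gripper open and the wrist pre-turned, so the whole turning fits in one stroke.

carry_out:
  series:
    - [[25,-0.5,0],0.16,0]
    - [[25,-0.5,0],0.16,0]
    - [[25,-0.5,0],0.16,0]
    - [[25,-0.5,0],0.16,0]
    - [[25,-0.5,0],0.16,0]
    - [[25,-0.5,0],0.16,0]
    - [[25,-0.5,-12],0,0]
    - [[0,0,-10],0,0]

```text
time: 9.0
position: [643.5, -44.4, 227.1]
eef_rot: [-1.571, -0.0, 0.918]
contact_force: [-0.6, -0.9, -0.1]
opening: 0.998
```

carry_out:
  series:
    - [[0,0,0],0,0]
    - [[0,0,0],0,0]

```text
time: 9.25
position: [642.0, -44.4, 228.6]
eef_rot: [-1.571, 0.0, 0.918]
contact_force: [0.0, -0.2, 0.1]
opening: 1.002
```

Run:
```python
from h import *
s=bot.read_state();print({k:np.round(s[k],3) for k in ("qpos","position","eef_rot","contact_force","moment","opening")})
c=bot.capture("wrist"); cv2.imwrite("pics/w7.png",c["img"][:,:,::-1]); print(np.round(c["world_from_camera"],3).tolist())
P=s["position"]
print(proj(c,[[642.7,-44.8,191],[642.7,-44.8,194],[P[0],P[1],P[2]]]))
```

```text
{'qpos': array([-0.116,  0.474,  1.615, -0.   ,  1.053, -2.605]), 'position': array([641.966, -44.402, 228.558]), 'eef_rot': array([-1.571,  0.   ,  0.918]), 'contact_force': array([ 0.019, -0.2  ,  0.133]), 'moment': array([-0.   , -0.017,  0.017]), 'opening': np.float64(1.002)}
[[-0.795, -0.579, -0.181, 594.71], [0.606, -0.759, -0.238, -105.191], [0.0, -0.299, 0.954, 371.912], [0.0, 0.0, 0.0, 1.0]]
[[319.75960052 275.40728377]
 [319.7138189  277.80938693]
 [321.09030597 311.39967662]]
```

View pics/w7.png

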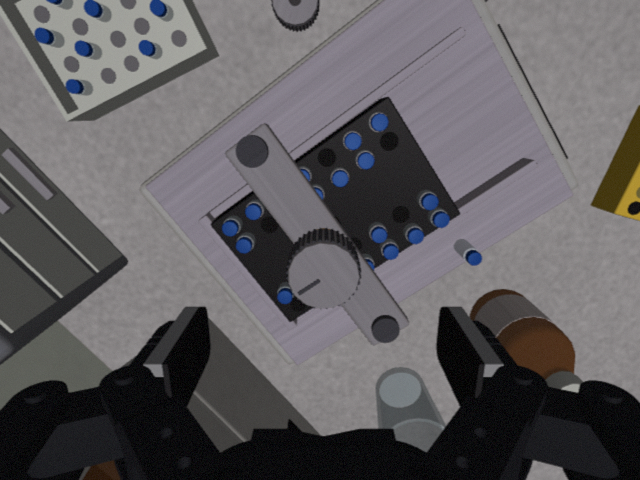

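The head's top disc is centred near (324,273). To cancel the camera's mounting error I turn the wrist about its axis and compare the disc's pixel position.

carry_out:
  series:
    - [[0,0,0],-0.187,0]
    - [[0,0,0],-0.187,0]
    - [[0,0,0],-0.187,0]
    - [[0,0,0],-0.187,0]
    - [[0,0,0],-0.187,0]
    - [[0,0,0],-0.187,0]
    - [[0,0,0],-0.187,0]
    - [[0,0,0],-0.187,0]

```text
time: 10.3
position: [642.5, -44.4, 229.1]
eef_rot: [-1.57, -0.001, -0.584]
contact_force: [0.2, 0.7, 1.0]
opening: 1.0
```

carry_out:
  series:
    - [[0,0,0],0,0]
    - [[0,0,0],0,0]
    - [[0,0,0],0,0]

```text
time: 10.68
position: [642.6, -44.4, 228.5]
eef_rot: [-1.571, -0.0, -0.575]
contact_force: [-0.1, -0.6, -0.7]
opening: 0.998
```

Run:
```python
from h import *
s=bot.read_state();print({k:np.round(s[k],3) for k in ("qpos","position","eef_rot","contact_force","moment","opening")})
c=bot.capture("wrist"); im=c["img"][:,:,::-1].copy();cv2.imwrite("pics/w8.png",im);print(np.round(c["world_from_camera"],3).tolist())
a=cv2.imread("pics/w7.png")
f=lambda q:cv2.resize(q[200:350,260:400],None,fx=2.8,fy=4,interpolation=cv2.INTER_CUBIC)
cv2.imwrite("pics/w8c.png",np.hstack([f(a),f(im)]))
```

```text
{'qpos': array([-0.116,  0.474,  1.614,  0.   ,  1.053, -1.112]), 'position': array([642.596, -44.398, 228.465]), 'eef_rot': array([-1.571, -0.   , -0.575]), 'contact_force': array([-0.056, -0.561, -0.679]), 'moment': array([-0.062, -0.016, -0.011]), 'opening': np.float64(0.998)}
[[0.543, -0.801, -0.251, 577.563], [0.84, 0.518, 0.162, -2.973], [0.0, -0.299, 0.954, 371.798], [0.0, 0.0, 0.0, 1.0]]
```

View pics/w8c.png

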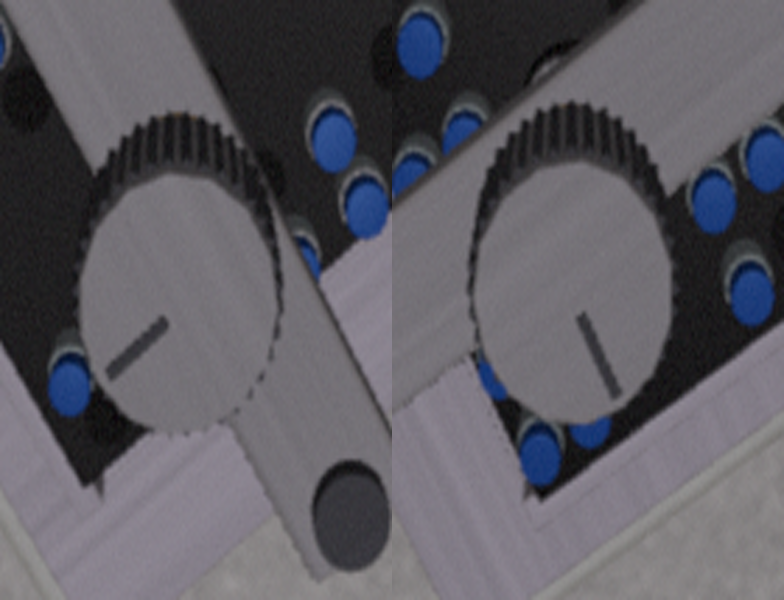

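The two views differ by Δu≈0 and Δv≈-2.75 px, so the screw axis is about 1 mm in +y from the tool axis. The disc's size puts the head top at z≈190, meaning the bridge sits about 3 mm low. I turn back, correct and descend.

carry_out:
  series:
    - [[0,0,0],0.187,0]
    - [[0,0,0],0.187,0]
    - [[0,0,0],0.187,0]
    - [[0,0,0],0.187,0]
    - [[0,0,0],0.187,0]
    - [[0,1,0],0.187,0]
    - [[0,0,0],0.187,0]
    - [[0,0,0],0.187,0]

```text
time: 11.72
position: [642.6, -43.4, 228.3]
eef_rot: [-1.571, 0.0, 0.926]
contact_force: [0.2, 0.2, -0.1]
opening: 1.001
```

carry_out:
  series:
    - [[0,0,-15],0,0]
    - [[0,0,-20],0,0]
    - [[0,0,-15],0,0]
    - [[0,0,-12],0,0]
    - [[0,0,-8],0,0]
    - [[0,0,0],0,0]
    - [[0,0,0],0,0]

```text
time: 12.6
position: [642.9, -43.4, 158.7]
eef_rot: [-1.571, -0.0, 0.918]
contact_force: [0.6, -0.5, 0.1]
opening: 0.999
```

Run:
```python
from h import *
s=bot.read_state();print({k:np.round(s[k],3) for k in ("qpos","position","eef_rot","contact_force","moment","opening")})
c=bot.capture("wrist"); im=c["img"][:,:,::-1].copy();cv2.imwrite("pics/w9.png",im)
```

```text
{'qpos': array([-0.114,  0.547,  1.679, -0.   ,  0.915, -2.603]), 'position': array([642.942, -43.447, 158.746]), 'eef_rot': array([-1.571, -0.   ,  0.918]), 'contact_force': array([ 0.575, -0.514,  0.076]), 'moment': array([-0.057, -0.037, -0.036]), 'opening': np.float64(0.999)}
```

View pics/w9.png

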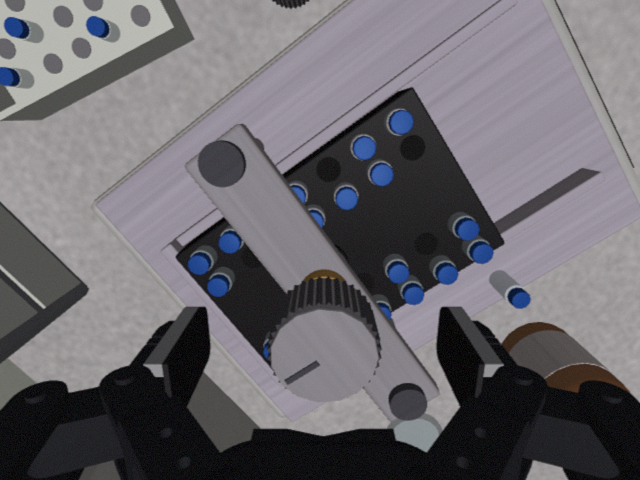

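The head lies centred between the open pads (centre (326,345), pads at columns 207 and 440). Closing.

carry_out:
  series:
    - [[0,0,0],0,1]
    - [[0,0,0],0,1]
    - [[0,0,0],0,1]
    - [[0,0,0],0,1]
    - [[0,0,0],0,1]
    - [[0,0,0],0,1]

```text
time: 13.4
position: [642.7, -43.4, 158.6]
eef_rot: [-1.571, -0.0, 0.918]
contact_force: [-0.9, 0.9, 5.3]
opening: 0.407
```

Run:
```python
from h import *
s=bot.read_state();print({k:np.round(s[k],3) for k in ("qpos","position","eef_rot","contact_force","moment","opening")})
c=bot.capture("wrist"); im=c["img"][:,:,::-1].copy();cv2.imwrite("pics/w10.png",im)
```

```text
{'qpos': array([-0.114,  0.547,  1.68 ,  0.   ,  0.915, -2.603]), 'position': array([642.717, -43.36 , 158.588]), 'eef_rot': array([-1.571, -0.   ,  0.918]), 'contact_force': array([-0.942,  0.904,  5.342]), 'moment': array([ 0.179,  0.304, -0.028]), 'opening': np.float64(0.407)}
```

View pics/w10.png

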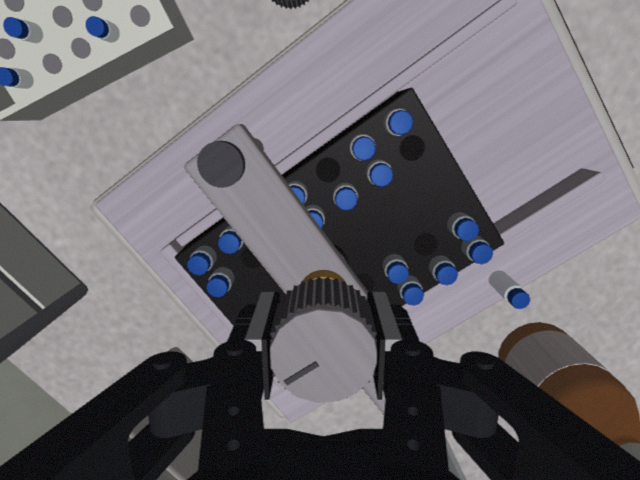

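carry_out:
  series:
    - [[0,0,-0.1],-0.06,1]
    - [[0,0,-0.15],-0.06,1]
    - [[0,0,-0.15],-0.06,1]
    - [[0,0,-0.15],-0.06,1]
    - [[0,0,-0.15],-0.06,1]
    - [[0,0,-0.15],-0.06,1]
    - [[0,0,-0.15],-0.06,1]

```text
time: 14.32
position: [642.8, -43.4, 157.8]
eef_rot: [-1.571, -0.0, 0.496]
contact_force: [-1.0, 0.8, 7.4]
opening: 0.408
```

```bash
cat > m.py <<'E'
from h import *
s=bot.read_state();print(round(s["time"],3),*(np.round(s[k],3) for k in ("qpos","position","eef_rot","contact_force","moment","opening")),"e6",s["effort"][5].round(3))
E
cat > mm.py <<'E'
from h import *
M=[];F=[]
for i in range(5):
    s=bot.read_state();M.append(np.r_[s["moment"],s["effort"][5]]);F.append(s["contact_force"]);bot.capture("wrist")
print(round(s["time"],3),"q6",s["qpos"][5].round(3),"F",np.mean(F,0).round(2),"M",np.mean(M,0).round(3),"sd",np.std(M,0).round(3),"Mz",np.round([m[2] for m in M],3))
E
python3 m.py; python3 mm.py
```

```text
14.325 [-0.114  0.548  1.68  -0.     0.913 -2.182] [642.827 -43.407 157.76 ] [-1.571 -0.     0.496] [-0.95   0.806  7.405] [0.132 0.268 0.227] 0.408 e6 -1.348
14.525 q6 -2.183 F [-1.49  0.75  7.01] M [0.083 0.29  0.212 0.047] sd [0.032 0.047 0.017 1.091] Mz [0.227 0.196 0.237 0.192 0.208]
```

carry_out:
  series:
    - [[0,0,-0.15],-0.06,1]
    - [[0,0,-0.15],-0.06,1]
    - [[0,0,-0.15],-0.06,1]
    - [[0,0,-0.15],-0.06,1]
    - [[0,0,-0.15],-0.06,1]
    - [[0,0,-0.1],-0.06,1]

```text
time: 15.32
position: [642.9, -43.5, 156.9]
eef_rot: [-1.571, -0.001, 0.137]
contact_force: [-1.3, -1.2, 6.5]
opening: 0.405
```

```bash
python3 mm.py
```

```text
15.525 q6 -1.823 F [-1.05 -0.45  6.83] M [-0.067  0.226  0.202  0.05 ] sd [0.033 0.028 0.023 1.09 ] Mz [0.228 0.206 0.215 0.16  0.2  ]
```

carry_out:
  series:
    - [[0,0,-0.15],-0.06,1]
    - [[0,0,-0.15],-0.06,1]
    - [[0,0,-0.15],-0.06,1]
    - [[0,0,-0.15],-0.06,1]
    - [[0,0,-0.15],-0.06,1]

```text
time: 16.2
position: [642.9, -43.6, 156.1]
eef_rot: [-1.571, -0.001, -0.163]
contact_force: [-1.2, -1.2, 7.5]
opening: 0.406
```

```bash
python3 mm.py
```

```text
16.4 q6 -1.524 F [-1.32 -0.69  6.9 ] M [-0.203  0.244  0.212  0.049] sd [0.028 0.036 0.027 1.091] Mz [0.241 0.195 0.192 0.248 0.185]
```

carry_out:
  series:
    - [[0,0,-0.15],-0.06,1]
    - [[0,0,-0.15],-0.06,1]
    - [[0,0,-0.15],-0.06,1]
    - [[0,0,-0.15],-0.06,1]
    - [[0,0,-0.15],-0.06,1]

```text
time: 17.08
position: [642.8, -43.7, 155.4]
eef_rot: [-1.571, -0.001, -0.463]
contact_force: [-1.8, -1.8, 7.5]
opening: 0.404
```

```bash
python3 mm.py
```

```text
17.275 q6 -1.224 F [-1.39 -1.46  7.5 ] M [-0.28   0.337  0.214  0.049] sd [0.023 0.013 0.016 1.091] Mz [0.217 0.19  0.237 0.224 0.204]
```

carry_out:
  series:
    - [[0,0,-0.15],-0.06,1]
    - [[0,0,-0.15],-0.06,1]
    - [[0,0,-0.15],-0.06,1]
    - [[0,0,-0.15],-0.06,1]
    - [[0,0,-0.15],-0.06,1]

```text
time: 17.95
position: [642.8, -43.7, 154.7]
eef_rot: [-1.571, -0.001, -0.763]
contact_force: [-1.4, -2.1, 8.7]
opening: 0.411
```

```bash
python3 mm.py
```

```text
18.15 q6 -0.923 F [-1.61 -1.78  8.36] M [-0.359  0.458  0.229  0.059] sd [0.014 0.038 0.029 1.09 ] Mz [0.279 0.243 0.213 0.208 0.201]
```

carry_out:
  series:
    - [[0,0,-0.15],-0.06,1]
    - [[0,0,-0.15],-0.06,1]
    - [[0,0,-0.15],-0.06,1]
    - [[0,0,-0.15],-0.06,1]

```text
time: 18.7
position: [642.8, -43.7, 154.3]
eef_rot: [-1.571, -0.001, -1.003]
contact_force: [-3.2, -1.5, 12.6]
opening: 0.403
```

```bash
python3 mm.py
```

```text
18.9 q6 -0.684 F [-2.96 -1.61 11.18] M [-0.363  0.691  0.251  0.079] sd [0.037 0.025 0.01  1.09 ] Mz [0.248 0.262 0.243 0.263 0.239]
```

Resistance is starting to rise: +0.04 N m over the 0.21 free level. Smaller steps from here.

carry_out:
  series:
    - [[0,0,-0.05],-0.05,1]
    - [[0,0,-0.1],-0.05,1]
    - [[0,0,-0.1],-0.05,1]

```text
time: 19.32
position: [642.8, -43.7, 154.0]
eef_rot: [-1.571, -0.001, -1.153]
contact_force: [-3.5, -2.5, 11.9]
opening: 0.399
```

```bash
python3 mm.py
```

```text
19.525 q6 -0.534 F [-3.45 -1.9  11.62] M [-0.365  0.729  0.245  0.127] sd [0.025 0.027 0.034 0.909] Mz [0.276 0.225 0.219 0.208 0.295]
```

carry_out:
  series:
    - [[0,0,-0.1],-0.05,1]
    - [[0,0,-0.1],-0.05,1]
    - [[0,0,-0.1],-0.05,1]

```text
time: 19.95
position: [642.7, -43.7, 153.8]
eef_rot: [-1.571, -0.001, -1.303]
contact_force: [-4.1, -2.2, 13.1]
opening: 0.407
```

```bash
python3 mm.py
python3 - <<'E'
from h import *
c=bot.capture("wrist"); im=c["img"][:,:,::-1].copy();cv2.imwrite("pics/w11.png",im)
E
```

```text
20.15 q6 -0.384 F [-3.81 -2.13 13.  ] M [-0.319  0.848  0.282  0.142] sd [0.02  0.012 0.013 0.909] Mz [0.268 0.286 0.282 0.269 0.304]
```

View pics/w11.png

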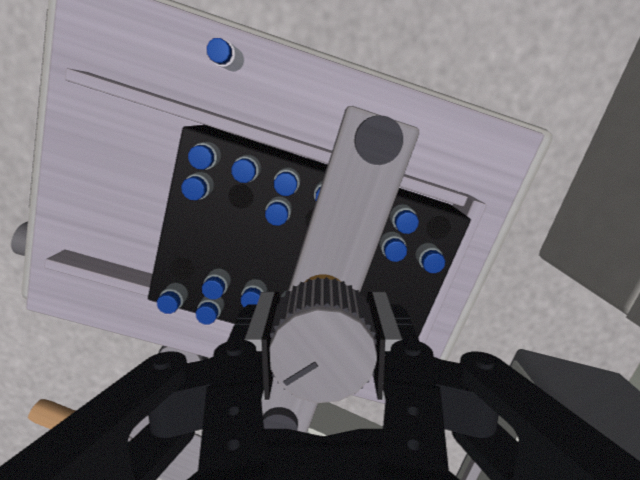

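The mark on the head has not slipped relative to the pads. Torque is now 0.282 N m (+0.07) and rising as specified. I continue by about 0.12 rad.

carry_out:
  series:
    - [[0,0,-0.1],-0.04,1]
    - [[0,0,-0.1],-0.04,1]
    - [[0,0,-0.1],-0.04,1]

```text
time: 20.62
position: [642.7, -43.7, 153.6]
eef_rot: [-1.57, -0.001, -1.423]
contact_force: [-4.4, -2.2, 13.6]
opening: 0.4
```

```bash
sed -i 's/range(5)/range(12)/' mm.py; python3 mm.py
```

```text
21.175 q6 -0.264 F [-4.49 -1.82 14.  ] M [-0.299  0.954  0.28   0.251] sd [0.041 0.02  0.039 0.473] Mz [0.36  0.274 0.329 0.266 0.331 0.279 0.241 0.271 0.26  0.222 0.243 0.281]
```

carry_out:
  series:
    - [[0,0,-0.05],-0.04,1]
    - [[0,0,-0.05],-0.04,1]

```text
time: 21.48
position: [642.7, -43.7, 153.5]
eef_rot: [-1.57, -0.001, -1.503]
contact_force: [-4.5, -1.9, 14.4]
opening: 0.404
```

```bash
sed -i 's/range(12)/range(8)/' mm.py; python3 mm.py
```

```text
21.825 q6 -0.184 F [-4.6  -1.5  13.94] M [-0.277  0.933  0.324  0.236] sd [0.024 0.023 0.016 0.583] Mz [0.353 0.321 0.3   0.332 0.316 0.327 0.305 0.335]
```

carry_out:
  series:
    - [[0,0,-0.05],-0.03,1]
    - [[0,0,-0.05],-0.03,1]

```text
time: 22.12
position: [642.7, -43.7, 153.4]
eef_rot: [-1.57, -0.0, -1.562]
contact_force: [-4.4, -1.5, 14.5]
opening: 0.405
```

```bash
python3 mm.py
```

```text
22.475 q6 -0.124 F [-4.69 -1.45 14.36] M [-0.237  0.967  0.307  0.264] sd [0.029 0.026 0.04  0.438] Mz [0.368 0.25  0.261 0.274 0.305 0.314 0.342 0.346]
```

```bash
sed -i 's/range(8)/range(24)/' mm.py; python3 mm.py
```

```text
23.675 q6 -0.124 F [-4.49 -1.42 14.44] M [-0.261  0.961  0.308  0.314] sd [0.029 0.025 0.028 0.   ] Mz [0.312 0.302 0.325 0.312 0.309 0.271 0.27  0.305 0.333 0.276 0.335 0.339
 0.299 0.308 0.258 0.27  0.291 0.327 0.37  0.314 0.367 0.307 0.3   0.294]
```

Hold torque averages 0.308 N m (+0.10 over free), and joint 6's effort agrees at 0.314. That is at the lower edge of seated, so one last small turn.

carry_out:
  series:
    - [[0,0,-0.05],-0.03,1]
    - [[0,0,-0.05],-0.03,1]

```text
time: 23.98
position: [642.7, -43.6, 153.3]
eef_rot: [-1.57, -0.0, -1.622]
contact_force: [-5.1, -1.5, 14.5]
opening: 0.409
```

```bash
sed -i 's/range(24)/range(16)/' mm.py; python3 mm.py; python3 m.py
```

```text
24.725 q6 -0.064 F [-4.72 -1.28 14.47] M [-0.242  0.981  0.323  0.296] sd [0.033 0.022 0.036 0.31 ] Mz [0.347 0.274 0.329 0.314 0.333 0.313 0.264 0.31  0.36  0.365 0.374 0.343
 0.368 0.294 0.258 0.328]
24.775 [-1.150e-01  5.530e-01  1.684e+00 -1.000e-03  9.040e-01 -6.400e-02] [642.675 -43.675 153.344] [-1.57  -0.    -1.621] [-4.624 -1.336 14.215] [-0.18   0.966  0.275] 0.404 e6 0.321
```

Torque now averages 0.323 N m (+0.115), inside the seated band. Releasing and withdrawing straight up.

carry_out:
  series:
    - [[0,0,0],0,0]
    - [[0,0,0],0,0]
    - [[0,0,0],0,0]
    - [[0,0,0],0,0]
    - [[0,0,15],0,0]
    - [[0,0,25],0,0]
    - [[0,0,30],0,0]
    - [[0,0,30],0,0]

```text
time: 25.78
position: [642.7, -43.4, 254.5]
eef_rot: [-1.57, -0.0, -1.622]
contact_force: [0.4, -0.5, 0.3]
opening: 0.996
```

carry_out:
  series:
    - [[-30,0,10],0,0]
    - [[-40,0,0],0,0]
    - [[-40,0,0],0,0]
    - [[-40,0,0],0,0]
    - [[0,0,0],0,0]
    - [[0,0,0],0,0]

```text
time: 26.52
position: [493.5, -43.5, 263.5]
eef_rot: [-1.569, -0.0, -1.622]
contact_force: [0.5, -0.0, -0.4]
opening: 1.001
```

```bash
python3 m.py
python3 - <<'E'
from h import *
c=bot.capture("top"); a=cv2.resize(c["img"][125:275,300:420,::-1],None,fx=3,fy=4,interpolation=cv2.INTER_CUBIC)
d=bot.capture("scene"); b=cv2.resize(d["img"][220:370,200:310,::-1],None,fx=4,fy=4,interpolation=cv2.INTER_CUBIC)
cv2.imwrite("pics/t12.png",np.hstack([a,b])); cv2.imwrite("pics/s12.png",d["img"][:,:,::-1])
E
```

```text
26.525 [-0.149  0.227  1.904  0.     1.008 -0.098] [493.488 -43.503 263.511] [-1.569 -0.    -1.622] [ 0.518 -0.032 -0.382] [ 0.005 -0.069  0.013] 1.001 e6 -0.014
```

View pics/t12.png

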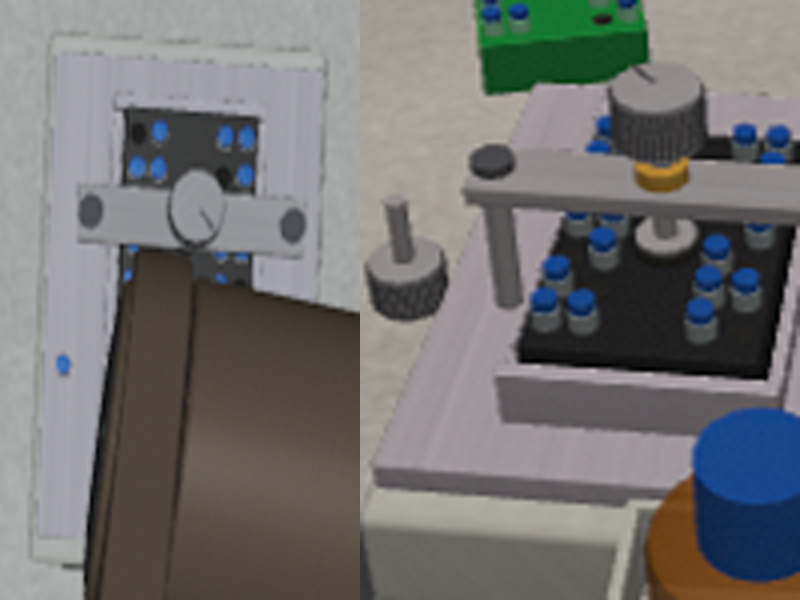

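View pics/s12.png

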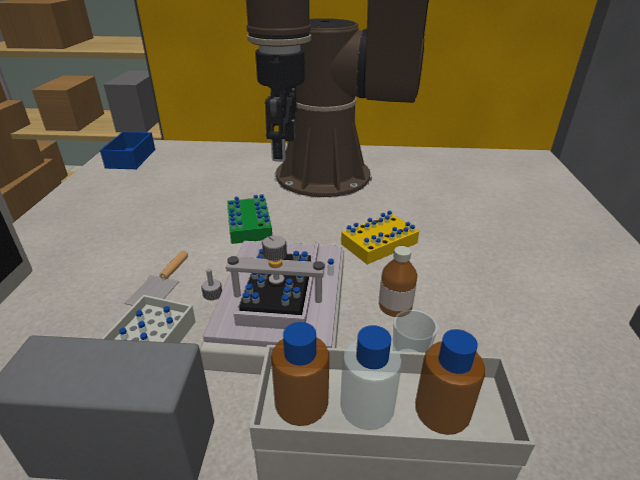

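The foot disc rests on the rack, the rack is still flush with the stop, the head's mark has turned about 2.4 rad clockwise, and the bystanders are unmoved. Handing in.

```bash
python3 -c "
from plant import bot
print(bot.close_job())"
```

```text
the job is handed in; nothing more can be done
None
```

The rack is home against the end stop and the thumbscrew is seated finger-tight. I handed the job in at about 27 s of the 72 s limit, with the arm clear.

- **Rack:** I pushed it about 28 mm along its guides. It stopped there, and the push force jumped from about 2 N to 12 N within 2 mm. The top and scene views show it flush with the stop, both after the push and after the screw was tightened.
- **Thumbscrew:** I turned it 2.54 rad clockwise in one grip. Resistance rose from a steady 0.21 N m to 0.32 N m while holding, about 0.115 above free and inside the 0.1–0.15 seated band.
- **After release:** the wrist force returned to about zero. The foot sits on the rack in the scene view, and the listed bystanders visible in it, plus the green and yellow racks, look unmoved.

**Where checks disagreed:**
- **Torque readings:** single readings scattered by about ±0.03 N m. Readings just after a move ran about 0.03 N m higher than the held average, which would put the last turn near 0.14 above free. Joint 6's own torque also rose more slowly over that turn than the wrist moment did.
- **Grip force:** I pressed down on the head with about 14 N while turning. That force went away when I let go.
- **Camera positions:** the top and scene views disagreed by 4–6 mm on the head's position, so I centred the grip using two wrist views.

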